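# Open the safety canister for refilling

## Robot

A 7-joint arm with a two-finger parallel gripper is mounted at the origin on a cart in front of the work surface, level with it; the furniture and walls round the work are solid. World frame = base frame: x ahead of the robot, y to its left, z up, the work surface at z = 0. Lengths are in m, angles in rad, forces in N, time in s.
With the tool pointing down it reaches from about 0.35 to 0.9 m from the base axis. Payload 8.1 kg.
Tool frame: the origin (TCP) lies at the very end of the fingers, on their centre line; the grasp point (between the pads) lies 19 mm behind it (arm.tcp_to_grasp is the z of the grasp point in the tool frame, in m); z points along the fingers, y is the line along which they close (so a half turn about z gives the same grasp; the last joint's range is limited). The gripper opens to 92 mm and grips with 3 to 60 N. Pads are 19 mm wide; open, the fingers measure 130 mm over their backs; the gripper's body (75 mm by 190 mm) begins 47 mm behind the grasp point.
Start: joints at [-1.392, 0.434, 0.025, 1.573, -0.012, 1.134, -0.075], TCP at [0.174, 0.6, 0.227] pointing down, gripper open.
Joint ranges: [-2.62, 2.62], [-0.44, 2.09], [-1.27, 1.32], [0.08, 2.57], [-1.32, 4.46], [0.12, 2], [-2.74, 2.74]. Speed limits (rad/s): [2.22, 2.22, 3.01, 3.01, 3.14, 3.14, 3.14].

## Interface

Orientations are given as a rotation vector (axis times angle).
In Python, from cell import readout, vision, sign_off, arm gives the robot as it stands. The module is installed in compiled form; this text tells all that it offers.
- The arm moves only by the shell command python3 -m creep 'ROWS' [FORCE]. ROWS is JSON, a list of rows, each a list of 5 numbers: the shift along the tool's x, y, z in units of 4 cm (1.0 is 4 cm), then the turn about the tool's z in units of 4 degrees (1.0 is 4 degrees), then the opening, from 0 (shut) to 1 (fully open). A call has 1 to 12 rows; each row shifts and turns the commanded pose from where the row before left it, along the tool's axes as they then stand; what a row does not reach is not made up. A row lasts 1/8 s, in which the tool goes at most 62.5 mm and 10.7 degrees, less where a joint would pass 70% of its speed; a pose out of reach is approached as far as the arm can. A call with a number of a shift or a turn outside -1 to 1 is refused whole. A call with a gripper value outside its range is refused whole. The fingers move at their own pace and stop on an object; FORCE is the grip in N (left out, the last holds). Time passes only in rows, so rows that do not move let the fingers close. It gives the time, the measured TCP pose, the force, the opening and the grip force at its end, in the units of the state.
- readout.observe(): the state, without advancing time (a new reading comes with each control period).
- vision.get_image(name): name is "side" or "top"; returns a dict with "pixels" (384x512x3 uint8, blue, green, red), "z_map" (384x512 float32, m along the optical axis (not along the pixel's ray), 0 where there is no reading), "camera_matrix" (3x3 intrinsics, pixels), "position" and "rotation" of the camera in the world. Camera axes: x right, y up, looking along -z (the intrinsics and any distortion apply to the point x, -y, -z); pixel columns grow to the right and rows downward; lengths in m; the calibration is good to about 2 mm. A picture is of the moment at which its call begins.
- sign_off(): hands the job in; it is judged then, once.
The state is a dict: "clock": time; "joints": joint angles; "dq": joint speeds; "joint_efforts": joint torques, N m; "position": TCP position; "ee_rot": TCP orientation; "force": force on the tool from outside, world axes, zero at the start; "ft_torque": the same for the moment, N m; "width": opening from 0.0 (shut) to 1.0 (fully open); "gripper_force": force on a finger pad.
Only numpy, scipy, OpenCV 4.12 (cv2) and the standard library are available. Lean on these libraries where they do the work, as an engineer would, in place of code of your own. Each camera call takes 0.05 s, during which the arm holds its last target. There are 200 camera calls.

## Task

Get the white safety canister ready for refilling. Swing its steel keeper arm clockwise off the cap, toward you and round until it drops into its low notch; then squeeze the cap's two side tabs inward, turn the cap about a sixth of a turn anticlockwise while it stays down on the neck, lift it straight off and set it down upright in the middle of the flat saucer (not the deeper bowl-shaped dish). Let go, and leave everything else standing where it is.

Things in the scene. Friction and masses are not known exactly. Their poses are not given: they have to be found in the camera images.
- canister: White plastic tub, 96 mm across, 85 mm high to its shoulder, fixed in a steel holder plate 120 x 225 x 8 mm on the worktop. Origin: under the tub's centre at worktop level; z up; the keeper post stands on its +y side, 108 mm from the tub's axis.
- neck_base (a point): Centre of the tub's shoulder, foot of the neck (37 mm across, 24 mm high, open, two lugs at its canister +x and -x sides, 45 mm across them). At the shoulder's +y and -y sides is a notch between two small blocks, 9 mm high, 30 to 38 mm off the axis: these notches hold the cap's tabs until squeezed.
- cap: Grey ribbed cap, a cylinder 55 mm across, 48 mm high, loose, about 0.13 kg. Origin: centre of its underside, z up. It starts on the neck with its axes along the canister's, its origin 86 mm above the worktop. It comes free anywhere between 50 and 120 degrees of anticlockwise turn (from above), 60 to 70 is best, and must then rise 25 mm to clear the neck.
- cap_grip (a point): Middle of the cap between its two side tabs, 28 mm above its underside. The tabs stand out at the cap's +y and -y sides, 20 mm wide, 68 mm across the pair, grip faces from 13 to 43 mm above the underside. Each is sprung and goes in 5.5 mm (9 N): both must be in for the cap to turn. Pressed in they are 57 mm across and serve to turn and carry the cap.
- tab_a (a joint): Travel of the cap's +y side tab, m: 0 = sprung out, 0.0055 = squeezed fully in; from about 0.004 it is clear of its notch.
- tab_b (a joint): Travel of the cap's -y side tab, m: 0 = sprung out, 0.0055 = squeezed fully in; from about 0.004 it is clear of its notch.
- keeper (a joint): Angle of the keeper arm about its upright post, rad: 0 = across the cap, 5 mm above it; grows clockwise seen from above; 1.7 = end stop. A foot under the arm climbs a cam from 0.32, 7 mm up at 1.0, stays level to 1.2, then drops into a low notch, 5 mm below its first height; it rests there anywhere from 1.4 to 1.7. Starts between 0 and 0.25. Pushing it at the knob takes under 10 N.
- keeper_hinge (a point): The arm's pivot: on the post's axis at the arm's underside (139 mm above the worktop at joint 0). The arm is a steel bar 20 mm wide, 8 mm thick, reaching 135 mm from the pivot; at joint 0 it points along the canister's -y, over the cap and 27 mm past its middle. Hub 36 mm across, 20 mm high; the post's head ends 24 mm above the pivot.
- keeper_grip (a point): centre of the black upright knob on the keeper arm, 55 mm from the pivot: a round stub 20 mm across that stands from 8 to 43 mm above the arm's underside; this point is 27 mm above the underside.
- saucer: flat brown saucer, 147 mm across, loose, 0.28 kg. Origin: centre of its underside on the worktop, z up. Its flat middle is 92 mm across and 10 mm high; from there it rises to the rim, 19 mm high.
- dish: deeper glazed dish, 140 mm across and 29 mm high, stuck down: not the saucer, to be left alone. The saucer and the dish may change places.
- jar_square: bystander: squarish jar with a flat lid, 70 x 70 x 112 mm; origin under its centre.
- tin: bystander: upright oblong tin, 34 x 45 x 103 mm; origin under its centre.
- jar_tall: bystander, stands fast: tall round jar, 72 mm across, 142 mm high; origin under its centre.
- squeeze_bottle: bystander, stands fast: slim bottle, 52 mm across, 207 mm high; origin under its centre.
Mind the look-alikes: they are no part of the job. What is shaped like the cap but turquoise is not meant.

How it is judged:
On the way, in this order (a step that is already met when the one before it is completed fails the run):
1. the keeper arm has dropped into its low notch, with the cap still locked on (value of joint keeper above 1.35 rad and z of keeper_hinge in the frame of canister below 0.1365 m and angle between the x axis of cap and the x axis of canister, either way round below 0.3 rad and distance between cap and canister below 0.095 m), for 0.2 s.
2. both side tabs are squeezed in while the cap still sits in its locked position (value of joint each of tab_a, tab_b above 0.0035 m and angle between the x axis of cap and the x axis of canister, either way round below 0.3 rad and z of cap in the frame of canister below 0.095 m), for 0.1 s.
3. the cap has been turned at least 45 degrees while down on its neck (angle between the x axis of cap and the x axis of canister, either way round above 0.78 rad and z of cap in the frame of canister below 0.095 m and horizontal distance between cap and canister below 0.006 m), for 0.1 s.
4. the cap has been lifted clear of the neck, held in the fingers (z of cap in the frame of canister above 0.112 m and contact force between the fingers and cap above 0.5 N), for 0.1 s.
At the end, for the whole second after the job is handed in: The cap stands upright (within 7 degrees) and at rest on the flat middle of the saucer, its centre within 25 mm of the saucer's centre; the saucer lies flat on the worktop; the keeper arm rests in its low notch (joint above 1.35 rad, its pivot level below 136.5 mm) (horizontal distance between cap and saucer below 0.025 m and z of cap in the frame of saucer between 0.006 and 0.016 m and angle between cap's own z axis and vertical below 0.12 rad and linear speed of cap below 0.02 m/s and angle between saucer's own z axis and vertical below 0.08 rad and height (world z) of saucer below 0.006 m and value of joint keeper above 1.35 rad and z of keeper_hinge in the frame of canister below 0.1365 m); the robot touches nothing.
It fails at once if the square jar or the tin is pushed more than 30 mm or knocked over (distance of any of jar_square, tin from where it was at the start of the episode above 0.03 m or angle between any of jar_square, tin's own z axis and vertical above 0.5 rad).
It fails at once if the saucer is pushed more than 30 mm from its place (distance of saucer from where it was at the start of the episode above 0.03 m).
It also fails if it takes over 54 s, if anything falls off the work surface, if the arm or the gripper's body presses on something with over 40 N, if the wrist force passes 120 N, or if a joint passes its speed limit or range.

## Working session

There is one attempt and no reset: what is moved stays moved. The work goes in short steps, Python scripts to look and compute and a shell command to move; the robot and the scene stay as the last step left them, time stands still between calls to the robot, and variables do not carry over. Pictures are saved under pics/ and viewed, at most 10 in all, crops included, and the job is handed in when it is done.

```bash
mkdir -p pics; cat > h.py <<'E'
import numpy as np, cv2
from cell import readout, vision, arm
def grab(n):
    d=vision.get_image(n); np.savez(f'{n}.npz',**{k:np.array(v) for k,v in d.items()}); return d
def world(d):
    K=np.array(d['camera_matrix']);z=np.array(d['z_map']);h,w=z.shape
    u,v=np.meshgrid(np.arange(w),np.arange(h))
    c=np.stack([(u-K[0,2])/K[0,0]*z,-(v-K[1,2])/K[1,1]*z,-z],-1)
    R=np.array(d['rotation'])
    if R.size==3: R=cv2.Rodrigues(R)[0]
    P=c@R.T+np.array(d['position']); P[z==0]=np.nan; return P
E
python3 - <<'E'
from h import *
s=readout.observe(); print(s['position'],s['ee_rot'],s['width'],s['clock'],arm.tcp_to_grasp)
ims=[]
for n in('top','side'):
    d=grab(n); print(n,np.array(d['position']),np.array(d['rotation']),np.array(d['camera_matrix']))
    cv2.imwrite(f'pics/{n}0.png',d['pixels'])
E
```

```text
[0.17372741 0.59979832 0.22592241] [-4.41376699e-01 -3.11033333e+00  2.61580529e-03] 1.0012516721480578 0.0 -0.0188
top [ 0.41827877 -0.09825029  1.48950323] [ 0.0672241  -0.0477703  -1.56294458] [[434.24205375   0.         253.90380253]
 [  0.         434.24205375 188.23103169]
 [  0.           0.           1.        ]]
side [-0.25645146 -0.19875664  0.95758273] [ 0.61679015 -0.52322312 -1.32834952] [[395.60826798   0.         254.82925632]
 [  0.         395.60826798 189.27533883]
 [  0.           0.           1.        ]]
```

View pics/top0.png

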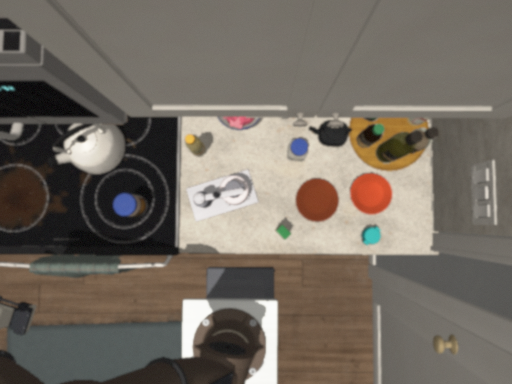

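View pics/side0.png

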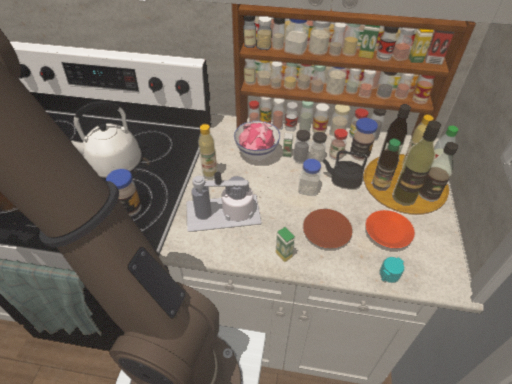

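The top view shows the canister on its plate (222,195), brown saucer (317,199), red dish (371,193), tin (284,231), square jar (299,148), bottle (194,145). The side view shows the post at (201,198) and the cap at (238,190).

```bash
python3 - <<'E'
from h import *
L={n:dict(np.load(n+'.npz')) for n in('top','side')}
a=cv2.resize(L['top']['pixels'][160:230,180:265],None,fx=6,fy=6,interpolation=2)
b=cv2.resize(L['side']['pixels'][165:235,180:270],None,fx=3.2*1,fy=3.2,interpolation=2)
c=np.zeros((600,800,3),np.uint8); c[:420,:510]=a; c[:224,510:798]=b
cv2.imwrite('pics/crop0.png',c)
for n in L:
    P=world(L[n]); np.save('P'+n,P)
P=np.load('Ptop.npy')
for y in range(172,222,3): print(y,' '.join('%4.0f'%(1000*P[y,x,2]) for x in range(186,260,3)))
hsv=cv2.cvtColor(L['top']['pixels'],cv2.COLOR_BGR2HSV)
for nm,(cx,cy) in dict(saucer=(317,199),dish=(371,193)).items():
    print(nm,[ (round(1000*P[cy,x,2])) for x in range(cx-28,cx+29,4)])
    m=np.zeros(P.shape[:2],np.uint8); cv2.circle(m,(cx,cy),32,255,-1)
    m&=((hsv[...,1]>140)*255).astype(np.uint8)
    q=P[m>0]; q=q[np.isfinite(q[:,0])]; print(len(q),(q.min(0)+q.max(0))/2,q.max(0)-q.min(0),q.mean(0))
E
```

```text
172    2    2    3    1   -6    0    5   -1    0    0   -2    1    2    0    4    6    4    6   13    7    7    3   -1    3   -2
175    1    4   -3    1   -1    7  nan   -0   -2   -1   -2    4    6   -4    7    7    5   10   12    4    9   17    4   -5   -3
178    4    1    3   -4    3   -5    5   -1  nan    4    1    3   12   84   83   81   86   88   85   30    6    8    2    9    1
181   -2   -1    4   -3    5    3    0   -7    9    4    8   15   85   86   88  138  139  131   83   84    6   11    2    7   -0
184    4    1    3   -0   -2    7    8    2    8   13   10    8   84  130  136  138  133  136  129   98   85   17   16   -1    4
187    1    6   10   11    6    5    8    9    9   15   18   85   90  136  132  137  139  132  134  132   90    9   13   -3    2
190   15    5    8   13   10    8   12    7    8    9   10   87  130  131  144  148  nan  148  152  140   90   15   11    5    1
193    2   11   11  116  154  118  115   13   10  177  182  150  145  148  148  150  149  144  144   80   84   11   14    9    8
196  nan    6   10  165  169  166  146  147  150  183  177  151  148
[... 748 characters left out ...]
0   11   13   17    1    2    4    3    1    2    1    3    0    4    2    0    1   -3
217    2    2    0   10   11    7    9    7    1    1   -2    1    0    1   -1    4   -6    3   -2    3    3   -3    2   -5   -5
220   -2   -1   -2    7    9    0   -1   -1   -0   -2    4    3    5    1    5    5   -2   -1    0    1   -2  nan    3   -1    4
saucer [1, 2, 14, 9, 11, 9, 6, 14, 13, 12, 11, 18, 18, 1, 3]
1305 [ 0.49129574 -0.29216518  0.01318348] [0.13581691 0.13289864 0.02584679] [ 0.48988837 -0.2929318   0.01337818]
dish [3, -1, 33, 18, 16, 13, 14, 10, 11, 17, 14, 27, 24, 7, 5]
1376 [ 0.5332748  -0.47598037  0.02043931] [0.17686327 0.14112101 0.0321707 ] [ 0.51986811 -0.47661275  0.01885694]
```

View pics/crop0.png

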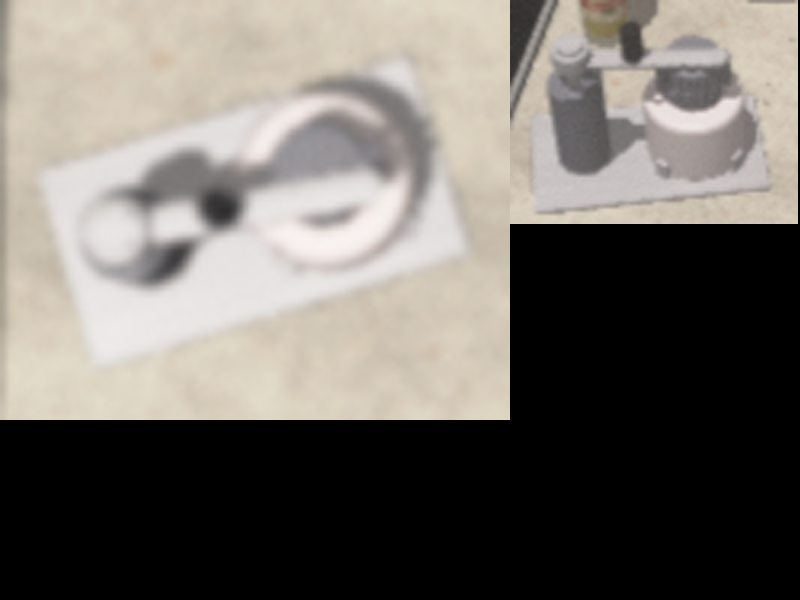

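```bash
python3 - <<'E'
from h import *
from scipy.optimize import least_squares
P=np.concatenate([np.load('Ptop.npy')[160:230,180:265].reshape(-1,3),np.load('Pside.npy')[165:235,180:270].reshape(-1,3)])
nt=70*85
def fit(q,r): 
    f=least_squares(lambda p:np.hypot(*(q-p).T)-r,q.mean(0),loss='soft_l1',f_scale=.003);return f.x,np.std(f.fun)
for nm,Q in (('top',P[:nt]),('side',P[nt:])):
    Q=Q[np.isfinite(Q[:,0])]; z=Q[:,2]
    q=Q[(z>.077)&(z<.095)][:,:2]; q=q[q[:,1]<q[:,1].min()+.096]
    (c,r)=cv2.minEnclosingCircle(q.astype(np.float32)[:,None]); print(nm,'shoulder enclosing',c,r,len(q))
    w=Q[(z>.03)&(z<.075)][:,:2]; w=w[w[:,1]<c[1]+.05]; w=w[np.hypot(*(w-c).T)<.06]
    if len(w)>20: print(' wall fit',fit(w,.048),len(w))
    h=Q[(z>.153)][:,:]; 
    k=h[h[:,2]>.172]; print(' knob top',k.mean(0),len(k))
    h=h[(h[:,2]<.172)]; p=h[h[:,1]>k[:,1].max()+.01]
    print(' post head',p.mean(0),(p.min(0)+p.max(0))/2,len(p))
    a=Q[(z>.141)&(z<.153)]; a=a[a[:,1]<k[:,1].mean()-.015]; print(' arm pts',a.mean(0),a.min(0),a.max(0),len(a))
    vx,vy,x0,y0=cv2.fitLine(a[:,:2].astype(np.float32),2,0,.001,.001).ravel(); print(' arm dir deg',np.degrees(np.arctan2(vy,vx)),x0,y0)
    pl=Q[(z<.014)]
d=dict(np.load('top.npz'));im=d['pixels']
# plate corners read from crop (crop px/6+offset), ray onto z=8mm
R=cv2.Rodrigues(d['rotation'])[0] if d['rotation'].size==3 else d['rotation'];K=d['camera_matrix']
def ray(u,v,z):
    r=R@np.array([(u-K[0,2])/K[0,0],-(v-K[1,2])/K[1,1],-1]);p=d['position'];return p+r*(z-p[2])/r[2]
C=[ray(180+(x-2.5)/6,160+(y-2.5)/6,.008)[:2] for x,y in((40,170),(405,58),(468,252),(97,366))]
print(np.round(C,4)); 
for i in range(4):
    e=C[(i+1)%4]-C[i]; print(np.hypot(*e),np.degrees(np.arctan2(e[1],e[0])))
print('mid',np.mean(C,0)); print('post head',ray(180+112/6,160+230/6,.163),'knob',ray(180+219/6,160+207/6,.182))
E
```

```text
top shoulder enclosing (0.5170794725418091, -0.013388737104833126) 0.04784129187464714 339
 wall fit (array([ 0.51634165, -0.01313015]), np.float64(0.0018330114946532678)) 33
 knob top [0.49468571 0.0349813  0.18188585] 35
 post head [0.48433873 0.08898953 0.16115517] [0.48475346 0.08915419 0.16159345] 105
 arm pts [ 0.50375872 -0.01361857  0.14760753] [ 0.48881987 -0.04766489  0.14101075] [0.52689861 0.01782979 0.15271523] 136
 arm dir deg -78.47879 0.5037587 -0.013618574
side shoulder enclosing (0.5134486556053162, -0.013153829611837864) 0.047597721219062805 327
 wall fit (array([ 0.51666557, -0.0125936 ]), np.float64(0.0010362383386028793)) 295
 knob top [0.49105863 0.03507365 0.17826539] 41
 post head [0.47979578 0.08863995 0.15871637] [0.48121436 0.08927059 0.15942954] 94
 arm pts [ 0.50119599 -0.01340701  0.14471158] [ 0.48557248 -0.04710978  0.14132144] [0.51714508 0.02006734 0.14837771] 132
 arm dir deg -76.85658 0.50119597 -0.013407007
[[ 0.5265  0.1525]
 [ 0.5922 -0.0556]
 [ 0.4814 -0.0924]
 [ 0.4151  0.1179]]
0.21812802510027057 -72.4889667678445
0.1167425224960812 -161.6215654142446
0.22046359454293873 107.48879135489132
0.11664494620263671 17.231906738561154
mid [0.50379152 0.03060887]
post head [0.4834639  0.08752027 0.163     ] knob [0.4944869  0.03112449 0.182     ]
```

```bash
python3 -m creep '[[0,0,-0.8,0,0.45],[-0.97,-0.946,0,0,0.45],[-0.97,-0.946,0,0,0.45],[-0.97,-0.946,0,0,0.45],[-0.97,-0.946,0,0,0.45],[-0.97,-0.946,0,0,0.45],[-0.97,-0.946,0,0,0.45],[-0.97,-0.946,0,0,0.45],[-0.97,-0.946,0,0,0.45],[-0.97,-0.946,0,0,0.45],[-0.97,-0.946,0,0,0.45],[-0.97,-0.946,0,0,0.45]]' 20
python3 -m creep '[[-0.97,-0.946,0,0,0.45],[0,0,0,1,0.45],[0,0,0,1,0.45],[0,0,0,1,0.45],[0,0,0,1,0.45],[0,0,0,1,0.45],[0,0,0,1,0.45],[0,0,0,1,0.45],[0,0,0,1,0.45],[0,0,0,1,0.45],[0,0,0,1,0.45],[0,0,0,1,0.45]]'
python3 -m creep '[[0,0,0,1,0.45],[0,0,0,1,0.45],[0,0,0,1,0.45],[0,0,0,1,0.45],[0,0,0,0.5,0.45],[0,0,0,0,0.45],[0,0,0,0,0.45]]'
cat > st.py <<'E'
import sys
from h import *
s=readout.observe();p=np.array(s['position']);R=cv2.Rodrigues(np.array(s['ee_rot']))[0]
print('t',round(s['clock'],2),'p',np.round(p,4),'ydir',np.round(np.degrees(np.arctan2(R[1,1],R[0,1])),1),'tilt',np.round(R[:,2],3),'w',round(s['width'],3),'gf',np.round(s['gripper_force'],2),'F',np.round(s['force'],1),'q',np.round(s['joints'],2))
if len(sys.argv)>1:
    g=np.array([float(v) for v in sys.argv[1:4]]); print('units',np.round(R.T@(g-p)/.04,2))
E
python3 st.py 0.495 0.035 0.160
```

```text
clock: 1.6
position: [0.4684, 0.0802, 0.2587]
ee_rot: [-0.441, -3.11, -0.0]
force: [0.6, 1.0, -1.2]
width: 0.452
gripper_force: 0.0
clock: 3.1
position: [0.4944, 0.0347, 0.2585]
ee_rot: [-1.577, -2.716, 0.001]
force: [-0.3, 0.1, 0.1]
width: 0.449
gripper_force: 0.0
clock: 3.98
position: [0.4947, 0.0347, 0.2587]
ee_rot: [-1.979, -2.44, 0.0]
force: [-0.1, -0.0, 0.2]
width: 0.448
gripper_force: 0.0
t 3.98 p [0.4947 0.0347 0.2587] ydir 11.9 tilt [-0.  0. -1.] w 0.448 gf 0.0 F [-0.1 -0.   0.2] q [-0.67  0.2   0.59  1.87 -0.13  1.11  0.18]
units [0.01 0.01 2.47]
```

```bash
python3 -m creep '[[0,0,0.9,0,0.45],[0,0,0.9,0,0.45],[0,0,0.67,0,0.45],[0,0,0,0,0.3],[0,0,0,0,0.3],[0,0,0,0,0.3]]'
python3 -m creep '[[0.002,-0.096,0,1,0.3],[0.002,-0.096,0,1,0.3],[0.002,-0.096,0,1,0.3],[0.002,-0.096,0,1,0.3],[0.002,-0.096,0,1,0.3],[0.002,-0.096,0,1,0.3]]'
python3 st.py; python3 - <<'E'
from h import *
d=grab('top'); cv2.imwrite('pics/k1.png',cv2.resize(d['pixels'][140:250,160:300],None,fx=5,fy=5,interpolation=2))
E
```

```text
clock: 4.72
position: [0.4956, 0.0348, 0.1611]
ee_rot: [1.979, 2.438, 0.003]
force: [-0.1, -0.9, -0.5]
width: 0.302
gripper_force: 0.0
clock: 5.48
position: [0.4745, 0.035, 0.1617]
ee_rot: [2.444, 1.97, 0.008]
force: [4.9, 0.9, 2.7]
width: 0.301
gripper_force: 2.5
t 5.47 p [0.4745 0.035  0.1617] ydir -12.2 tilt [ 0.006  0.001 -1.   ] w 0.301 gf 2.49 F [4.9 0.9 2.7] q [-0.72  0.3   0.67  2.05 -0.24  0.86 -0.13]
```

View pics/k1.png

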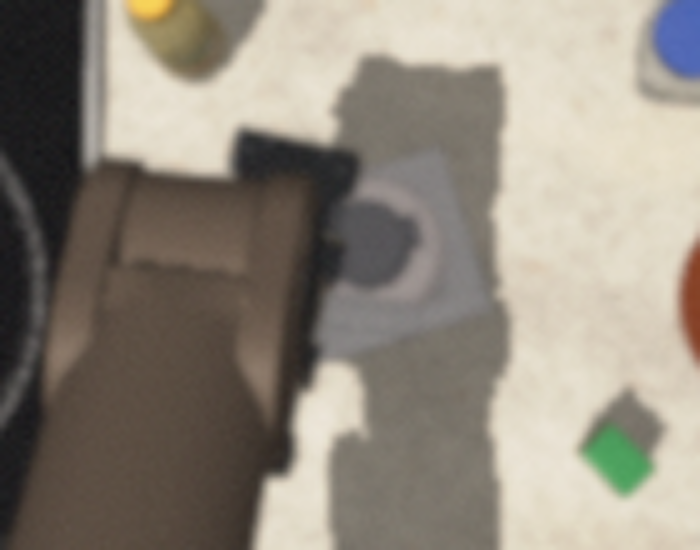

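The cap now shows unobstructed at (380,243), so the keeper arm has swung off it and is following the gripper. I'll carry on round.

```bash
python3 -m creep '[[0.002,-0.096,0,1,0.3],[0.002,-0.096,0,1,0.3],[0.002,-0.096,0,1,0.3],[0.002,-0.096,0,1,0.3],[0.002,-0.096,0,1,0.3],[0.002,-0.096,0,1,0.3],[0.002,-0.096,0,1,0.3],[0.002,-0.096,0,1,0.3]]'; python3 st.py
python3 -m creep '[[0.002,-0.096,0,1,0.3],[0.002,-0.096,0,1,0.3],[0.002,-0.096,0,1,0.3],[0.002,-0.096,0,1,0.3],[0.002,-0.096,0,1,0.3],[0.002,-0.096,0,1,0.3],[0.002,-0.096,0,1,0.3],[0.002,-0.096,0,1,0.3],[0.002,-0.096,0,1,0.3],[0,0,0,0,0.3],[0,0,0,0,0.3]]'; python3 st.py
```

```text
clock: 6.52
position: [0.4482, 0.0476, 0.1618]
ee_rot: [2.892, 1.22, 0.01]
force: [5.7, -4.5, 5.8]
width: 0.299
gripper_force: 3.8
t 6.53 p [0.4482 0.0476 0.1618] ydir -44.3 tilt [ 0.007  0.    -1.   ] w 0.299 gf 3.82 F [ 5.7 -4.5  5.8] q [-0.89  0.27  0.82  2.12 -0.26  0.85 -0.68]
clock: 7.9
position: [0.4286, 0.0783, 0.1602]
ee_rot: [-3.129, -0.273, -0.0]
force: [0.1, -0.1, 0.1]
width: 0.299
gripper_force: 0.0
t 7.9 p [0.4286 0.0783 0.1602] ydir -80.0 tilt [ 0.     0.001 -1.   ] w 0.299 gf 0.0 F [ 0.1 -0.1  0.1] q [-1.1   0.29  1.    2.15 -0.32  0.86 -1.3 ]
```

```bash
python3 -m creep '[[0,0,0,0,0.45],[0,0,0,0,0.45],[0,0,-0.9,0,0.45],[0,0,-0.9,0,0.45],[0,0,0,-0.94,1],[0,0,0,-0.94,1]]'; python3 -m creep '[[-1,0,0,0,1],[-1,0,0,0,1],[-1,0,0,0,1],[0,0,0,0,1]]'; python3 st.py 0.516 -0.013 0.21
python3 - <<'E'
from h import *
d=grab('top');P=world(d);e=grab('side');S=world(e)
im=np.hstack([cv2.resize(d['pixels'][160:230,180:265],None,fx=4.5,fy=4.5,interpolation=2),cv2.resize(e['pixels'][160:230,180:265],None,fx=4.5,fy=4.5,interpolation=2)])
cv2.imwrite('pics/k2.png',im)
for nm,P in (('top',P[160:230,180:265]),('side',S[160:230,180:265])):
    q=P[np.isfinite(P[...,0])];z=q[:,2]
    c=q[(z>.123)&(z<.145)&(np.hypot(q[:,0]-.516,q[:,1]+.013)<.045)]; print(nm,'cap',len(c))
    if len(c)>5: print(c.mean(0),(c.min(0)+c.max(0))/2)
    k=q[(z>.165)&(z<.19)&(np.hypot(q[:,0]-.43,q[:,1]-.078)<.03)];print('knob',len(k),k.mean(0) if len(k) else 0)
    h=q[(np.hypot(q[:,0]-.4835,q[:,1]-.09)<.01)];print('head z',np.median(h[:,2]) if len(h) else 0)
    a=q[(z>.13)&(z<.155)&(np.hypot(q[:,0]-.37,q[:,1]-.077)<.025)];print('arm',len(a),a.mean(0) if len(a) else 0)
E
```

```text
clock: 8.65
position: [0.4288, 0.0784, 0.2323]
ee_rot: [-3.104, -0.479, -0.001]
force: [-0.1, 0.6, 0.0]
width: 0.619
gripper_force: 0.0
clock: 9.15
position: [0.3119, 0.0418, 0.2316]
ee_rot: [-3.101, -0.477, 0.001]
force: [0.3, 0.4, -0.2]
width: 0.993
gripper_force: 0.0
t 9.15 p [0.3119 0.0418 0.2316] ydir -72.5 tilt [-0.001  0.004 -1.   ] w 0.993 gf 0.0 F [ 0.3  0.4 -0.2] q [-1.34 -0.3   0.85  2.27  0.25  1.08 -1.89]
units [4.46 2.84 0.53]
top cap 265
[ 0.51696894 -0.01345639  0.13398924] [ 0.5167944  -0.01353948  0.13392684]
knob 34 [0.43075103 0.07558751 0.17685083]
head z 0.15870139960668905
arm 8 [0.39082141 0.0702134  0.1435506 ]
side cap 0
knob 0 0
head z 0
arm 0 0
```

View pics/k2.png

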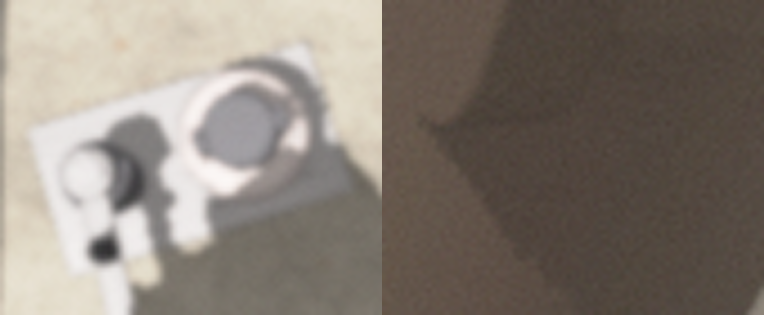

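The keeper is in its notch: the knob (105,247) is now robot-side, its top at 177 mm is 5 mm below the start, and the post head has dropped too. The cap (240,130) is clear, at (0.517,-0.013). Next I move over it.

```bash
python3 -m creep '[[0.9,0.57,0,0,1],[0.9,0.57,0,0,1],[0.9,0.57,0,0,1],[0.9,0.57,0,0,1],[0.9,0.57,0,0,1],[0,0,0,0,1],[0,0,0,0,1]]'; python3 st.py 0.5168 -0.0132 0.103
```

```text
clock: 10.12
position: [0.4984, -0.0069, 0.2307]
ee_rot: [-3.105, -0.469, 0.02]
force: [0.3, 0.1, -0.1]
width: 1.001
gripper_force: 0.0
t 10.12 p [ 0.4984 -0.0069  0.2307] ydir -72.8 tilt [-0.013 -0.001 -1.   ] w 1.001 gf 0.0 F [ 0.3  0.1 -0.1] q [-0.94  0.37  1.14  1.92 -0.38  1.11 -0.91]
units [0.43 0.3  3.19]
```

```bash
python3 -m creep '[[0.43,0.3,0,0.08,1],[0,0,0,0,1],[0,0,0,0,1]]'; python3 st.py 0.5168 -0.0132 0.103
```

```text
clock: 10.5
position: [0.5173, -0.0119, 0.231]
ee_rot: [-3.103, -0.462, 0.018]
force: [0.4, 0.5, -0.2]
width: 0.999
gripper_force: 0.0
t 10.5 p [ 0.5173 -0.0119  0.231 ] ydir -73.1 tilt [-0.012  0.002 -1.   ] w 0.999 gf 0.0 F [ 0.4  0.5 -0.2] q [-0.88  0.41  1.12  1.87 -0.41  1.13 -0.89]
units [0.01 0.05 3.2 ]
```

```bash
python3 -m creep '[[0.0,0.03,0.7,-0.15,1],[0,0,0.7,0,1],[0,0,0.7,0,1],[0,0,0.6,0,1],[0,0,0,0,1],[0,0,0,0,1]]'; python3 st.py 0.5168 -0.0132 0.103
```

```text
clock: 11.25
position: [0.5174, -0.0132, 0.124]
ee_rot: [-3.101, -0.478, 0.016]
force: [1.0, 0.3, 0.9]
width: 1.0
gripper_force: 0.0
t 11.25 p [ 0.5174 -0.0132  0.124 ] ydir -72.5 tilt [-0.011  0.002 -1.   ] w 1.0 gf 0.0 F [1.  0.3 0.9] q [-0.76  0.54  0.98  2.   -0.56  0.92 -0.74]
units [-0.01 -0.    0.52]
```

```bash
python3 -m creep '[[0,0,0.5,0,1],[0,0,0,0,1],[0,0,0,0,1]]'; python3 st.py 0.5168 -0.0132 0.103
```

```text
clock: 11.62
position: [0.5175, -0.0134, 0.104]
ee_rot: [-3.101, -0.477, 0.016]
force: [0.6, -0.6, -0.2]
width: 1.004
gripper_force: 0.0
t 11.62 p [ 0.5175 -0.0134  0.104 ] ydir -72.5 tilt [-0.011  0.002 -1.   ] w 1.004 gf 0.0 F [ 0.6 -0.6 -0.2] q [-0.73  0.56  0.95  2.02 -0.6   0.88 -0.72]
units [-0.01 -0.01  0.03]
```

```bash
python3 -m creep '[[0,0,0,0,0.5],[0,0,0,0,0.5],[0,0,0,0,0.5],[0,0,0,0,0.5],[0,0,0,0,0.5],[0,0,0,0,0.5],[0,0,0,0,0.5],[0,0,0,0,0.5]]' 35; python3 st.py
```

```text
clock: 12.62
position: [0.5175, -0.0144, 0.1034]
ee_rot: [-3.103, -0.476, 0.016]
force: [-0.7, -3.1, 5.8]
width: 0.605
gripper_force: 35.0
t 12.62 p [ 0.5175 -0.0144  0.1034] ydir -72.6 tilt [-0.011  0.001 -1.   ] w 0.605 gf 35.03 F [-0.7 -3.1  5.8] q [-0.73  0.56  0.95  2.02 -0.6   0.88 -0.72]
```

```bash
python3 -m creep '[[0,0,0,-1,0.5],[0,0,0,-1,0.5],[0,0,0,-1,0.5],[0,0,0,-1,0.5],[0,0,0,-1,0.5],[0,0,0,-1,0.5]]'; python3 st.py; python3 -m creep '[[0,0,0,-1,0.5],[0,0,0,-1,0.5],[0,0,0,-1,0.5],[0,0,0,-1,0.5],[0,0,0,-1,0.5],[0,0,0,-1,0.5],[0,0,0,-1,0.5],[0,0,0,-1,0.5],[0,0,0,-1,0.5],[0,0,0,-1,0.5],[0,0,0,0,0.5],[0,0,0,0,0.5]]'; python3 st.py
```

```text
clock: 13.38
position: [0.5172, -0.0138, 0.1034]
ee_rot: [-2.932, -1.113, 0.016]
force: [-1.3, -1.8, 6.1]
width: 0.61
gripper_force: 35.0
t 13.38 p [ 0.5172 -0.0138  0.1034] ydir -48.4 tilt [-0.011  0.002 -1.   ] w 0.61 gf 35.04 F [-1.3 -1.8  6.1] q [-0.66  0.52  0.82  2.01 -0.51  0.84 -0.39]
clock: 14.88
position: [0.518, -0.0136, 0.1032]
ee_rot: [-2.376, -2.044, 0.01]
force: [5.9, -3.5, 2.0]
width: 0.647
gripper_force: 34.9
t 14.88 p [ 0.518  -0.0136  0.1032] ydir -8.6 tilt [-0.01   0.001 -1.   ] w 0.647 gf 34.94 F [ 5.9 -3.5  2. ] q [-0.53  0.46  0.62  2.   -0.38  0.8   0.16]
```

```bash
python3 - <<'E'
from h import *
d=grab('top');e=grab('side')
cv2.imwrite('pics/k3.png',np.hstack([cv2.resize(x['pixels'][155:235,180:270],None,fx=4.4,fy=4.4,interpolation=2) for x in(d,e)]))
E
```

```text
(no output)
```

View pics/k3.png

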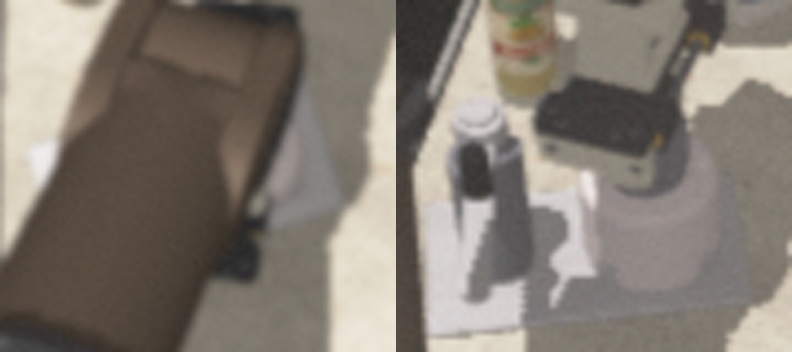

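Neither view shows the cap under the hand, but the keeper is still down in its notch. The width growing from 0.605 to 0.647 suggests the cap lags the fingers a bit, so I'll grip harder and turn further (free range is 50–120°).

```bash
python3 -m creep '[[0,0,0,0,0.4],[0,0,0,0,0.4],[0,0,0,0,0.4]]' 55; python3 -m creep '[[0,0,0,-1,0.4],[0,0,0,-1,0.4],[0,0,0,0,0.4]]';  python3 -m creep '[[0,0,0,-1,0.4],[0,0,0,-1,0.4],[0,0,0,-1,0.4],[0,0,0,0,0.4]]';python3 st.py
```

```text
clock: 15.35
position: [0.5181, -0.0135, 0.1032]
ee_rot: [-2.376, -2.044, 0.01]
force: [4.8, -3.1, -0.4]
width: 0.639
gripper_force: 54.9
clock: 15.72
position: [0.5179, -0.0134, 0.1035]
ee_rot: [-2.226, -2.204, 0.009]
force: [5.7, 1.2, 7.3]
width: 0.644
gripper_force: 55.0
clock: 16.23
position: [0.5178, -0.0139, 0.1036]
ee_rot: [-1.984, -2.424, 0.008]
force: [0.9, -8.5, 9.0]
width: 0.651
gripper_force: 55.1
t 16.23 p [ 0.5178 -0.0139  0.1036] ydir 11.4 tilt [-0.01   0.002 -1.   ] w 0.651 gf 55.07 F [ 0.9 -8.5  9. ] q [-0.46  0.45  0.53  2.   -0.31  0.79  0.44]
```

```bash
python3 -m creep '[[0,0,-0.1,0,0.4],[0,0,-0.1,0,0.4],[0,0,0,0,0.4]]'; python3 st.py
```

```text
clock: 16.6
position: [0.5167, -0.0137, 0.1111]
ee_rot: [-1.983, -2.423, 0.01]
force: [0.7, -2.9, 0.8]
width: 0.597
gripper_force: 55.0
t 16.6 p [ 0.5167 -0.0137  0.1111] ydir 11.4 tilt [-0.012  0.002 -1.   ] w 0.597 gf 54.97 F [ 0.7 -2.9  0.8] q [-0.47  0.43  0.53  1.99 -0.3   0.81  0.44]
```

```bash
python3 -m creep '[[0,0,-0.3,0,0.4],[0,0,-0.3,0,0.4],[0,0,-0.5,0,0.4],[0,0,-0.5,0,0.4],[0,0,-0.5,0,0.4],[0,0,0,0,0.4]]'; python3 st.py 0.491 -0.2925 0.16;python3 - <<'E'
from h import *
e=grab('side');d=grab('top')
cv2.imwrite('pics/k4.png',np.hstack([cv2.resize(e['pixels'][120:240,150:280],None,fx=4.4,fy=4.4,interpolation=2)]))
E
```

```text
clock: 17.35
position: [0.5187, -0.0128, 0.1963]
ee_rot: [-1.981, -2.426, 0.005]
force: [0.1, 0.7, -1.1]
width: 0.597
gripper_force: 54.9
t 17.35 p [ 0.5187 -0.0128  0.1963] ydir 11.5 tilt [-0.01   0.003 -1.   ] w 0.597 gf 54.95 F [ 0.1  0.7 -1.1] q [-0.53  0.32  0.59  1.9  -0.22  0.99  0.36]
units [-6.72 -2.07  0.89]
```

View pics/k4.png

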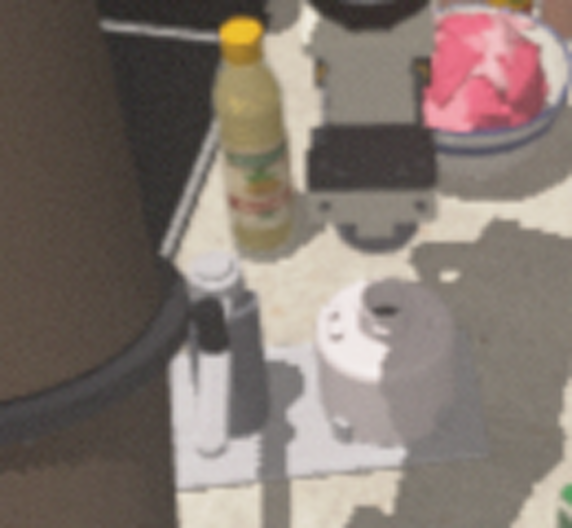

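The cap is held in the fingers at (375,235), off the open neck (385,315), and the keeper is still down. Now I check clearance at the saucer.

```bash
python3 - <<'E'
from h import *
P=np.load('Ptop.npy');S=np.load('Pside.npy')
for nm,(r0,r1,c0,c1),Q in (('tin',(215,245,270,300),P),('jar',(130,168,284,314),P),('tinS',(225,265,272,300),S),('jarS',(155,200,295,325),S),('kettle',(115,150,308,350),P)):
    q=Q[r0:r1,c0:c1].reshape(-1,3);q=q[np.isfinite(q[:,0])&(q[:,2]>.08)]
    if len(q): print(nm,len(q),np.round(q.min(0),3),np.round(q.max(0),3),np.round(q.mean(0)[:2]-[.491,-.2925],3))
E
python3 -m creep '[[-1,-0.31,0,0,0.4],[-1,-0.31,0,0,0.4],[-1,-0.31,0,0,0.4],[-1,-0.31,0,0,0.4],[-1,-0.31,0,0,0.4],[-1,-0.31,0,0,0.4],[-0.72,-0.21,0,0,0.4],[0,0,0,0,0.4]]'; python3 st.py 0.491 -0.2925 0.14
```

```text
tin 126 [ 0.359 -0.196  0.081] [ 0.403 -0.152  0.11 ] [-0.109  0.119]
jar 277 [ 0.622 -0.25   0.08 ] [ 0.681 -0.194  0.12 ] [0.16  0.071]
tinS 219 [ 0.355 -0.197  0.08 ] [ 0.401 -0.151  0.105] [-0.116  0.119]
jarS 275 [ 0.621 -0.25   0.08 ] [ 0.682 -0.196  0.114] [0.153 0.07 ]
kettle 311 [ 0.608 -0.389  0.08 ] [ 0.72  -0.197  0.643] [0.156 0.023]
clock: 18.45
position: [0.4889, -0.2958, 0.1938]
ee_rot: [-1.986, -2.42, 0.012]
force: [0.0, 0.1, -1.2]
width: 0.597
gripper_force: 54.9
t 18.45 p [ 0.4889 -0.2958  0.1938] ydir 11.2 tilt [-0.014  0.001 -1.   ] w 0.597 gf 54.95 F [ 0.   0.1 -1.2] q [-0.01  0.43  0.64  1.78 -0.28  1.04  0.93]
units [0.07 0.08 1.34]
```

```bash
python3 -m creep '[[0.05,0.1,0.6,0,0.4],[0,0,0.6,0,0.4],[0,0,0.6,0,0.4],[0,0,0.6,0,0.4],[0,0,0.6,0,0.4],[0,0,0.5,0,0.4],[0,0,0,0,0.4],[0,0,0,0,0.4]]'; python3 st.py 0.491 -0.2925 0.030
```

```text
clock: 19.45
position: [0.4926, -0.2899, 0.055]
ee_rot: [-1.981, -2.425, 0.009]
force: [-0.3, -0.3, -0.8]
width: 0.598
gripper_force: 54.9
t 19.45 p [ 0.4926 -0.2899  0.055 ] ydir 11.5 tilt [-0.012  0.002 -1.   ] w 0.598 gf 54.95 F [-0.3 -0.3 -0.8] q [ 0.07  0.6   0.53  1.9  -0.42  0.76  1.04]
units [-0.06 -0.04  0.63]
```

```bash
python3 -m creep '[[-0.06,-0.04,0.3,0,0.4],[0,0,0.25,0,0.4],[0,0,0,0,0.4]]'; python3 -m creep '[[0,0,0.08,0,0.4],[0,0,0,0,0.4]]'; python3 -m creep '[[0,0,0.04,0,0.4],[0,0,0,0,0.4]]'; python3 st.py 0.491 -0.2925 0.0275
```

```text
clock: 19.82
position: [0.4903, -0.2927, 0.0318]
ee_rot: [-1.98, -2.423, 0.01]
force: [-0.3, 0.3, -0.8]
width: 0.595
gripper_force: 54.9
clock: 20.08
position: [0.491, -0.293, 0.0295]
ee_rot: [-1.981, -2.425, 0.009]
force: [0.1, 0.3, -1.8]
width: 0.591
gripper_force: 54.9
clock: 20.32
position: [0.4911, -0.2931, 0.0285]
ee_rot: [-1.982, -2.425, 0.009]
force: [-1.5, 0.8, 4.7]
width: 0.597
gripper_force: 55.0
t 20.32 p [ 0.4911 -0.2931  0.0285] ydir 11.5 tilt [-0.011  0.002 -1.   ] w 0.597 gf 55.02 F [-1.5  0.8  4.7] q [ 0.1   0.64  0.5   1.92 -0.45  0.71  1.07]
units [0.01 0.   0.03]
```

Contact (4.7 N). Releasing and retreating upward.

```bash
python3 -m creep '[[0,0,0,0,0.7],[0,0,0,0,0.9],[0,0,0,0,0.95],[0,0,0,0,0.95],[0,0,0,0,0.95]]'; python3 -m creep '[[0,0,-0.4,0,0.95],[0,0,-0.5,0,0.95],[0,0,-0.8,0,0.95],[0,0,-1,0,0.95],[0,0,-1,0,0.95],[0,0,-1,0,0.95],[0,0,-0.5,0,0.95],[0,0,0,0,0.95],[0,0,0,0,0.95]]'; python3 -m creep '[[0.9,0.5,0,0,0.95],[0.9,0.5,0,0,0.95],[0.9,0.5,0,0,0.95],[0.9,0.5,0,0,0.95],[0.9,0.5,0,0,0.95],[0,0,0,0,0.95]]'
python3 - <<'E'
from h import *
d=grab('top');e=grab('side')
cv2.imwrite('pics/fin.png',np.hstack([cv2.resize(d['pixels'][130:250,180:350],(560,395),interpolation=2)[:, :],]))
for n,x in(('top',d),('side',e)):
    P=world(x);q=P[np.isfinite(P[...,0])];r=q[np.hypot(q[:,0]-.491,q[:,1]+.2925)<.09]
    c=r[(r[:,2]>.05)&(r[:,2]<.07)]; print(n,'cap top',len(c),(c.min(0)+c.max(0))/2 if len(c) else 0,c.mean(0) if len(c) else 0)
    if n=='top':
        hsv=cv2.cvtColor(x['pixels'],cv2.COLOR_BGR2HSV);m=(hsv[...,1]>140)&(np.hypot(P[...,0]-.491,P[...,1]+.2925)<.09);s=P[m];print('saucer',(s.min(0)+s.max(0))/2)
    k=q[(q[:,2]>.168)&(q[:,2]<.2)&(np.hypot(q[:,0]-.43,q[:,1]-.078)<.03)];print('knob',len(k),k.mean(0) if len(k) else 0)
E
python3 st.py
```

```text
clock: 20.95
position: [0.491, -0.2931, 0.0279]
ee_rot: [-1.981, -2.425, 0.009]
force: [-0.5, -0.6, 1.5]
width: 0.949
gripper_force: 0.0
clock: 22.08
position: [0.4929, -0.2931, 0.2355]
ee_rot: [-1.981, -2.424, 0.009]
force: [0.4, 0.3, 0.0]
width: 0.949
gripper_force: 0.0
clock: 22.82
position: [0.5558, -0.0928, 0.234]
ee_rot: [-1.972, -2.429, 0.01]
force: [0.0, -0.9, 0.1]
width: 0.952
gripper_force: 0.0
top cap top 236 [ 0.48941331 -0.29192042  0.05857927] [ 0.4902826  -0.29051736  0.05832793]
saucer [ 0.49118978 -0.29156884  0.01485617]
knob 32 [0.43091892 0.0760664  0.17734456]
side cap top 244 [ 0.48757423 -0.29172471  0.05555174] [ 0.48612561 -0.29028763  0.05569411]
knob 0 0
t 22.93 p [ 0.5549 -0.0971  0.2346] ydir 11.5 tilt [-0.014  0.001 -1.   ] w 0.954 gf 0.0 F [-0.  -1.2  0. ] q [-0.37  0.37  0.62  1.74 -0.23  1.12  0.52]
```

View pics/fin.png

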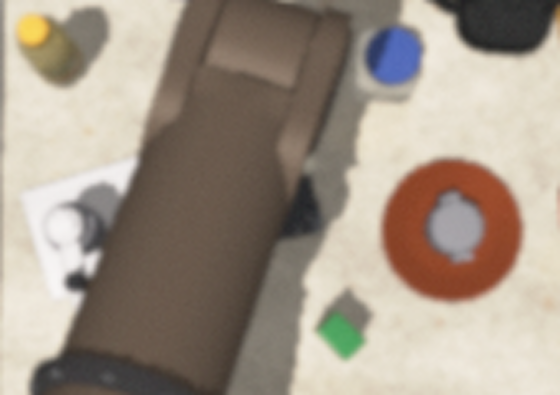

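The cap stands upright in the middle of the saucer (455,226), within about 2 mm of its centre with its top at 58 mm. The keeper knob (78,282) is still at its notch height and the tin and jar are in place.

```bash
python3 -m creep '[[0,0,0,0,0.95],[0,0,0,0,0.95]]'; python3 -c "from cell import sign_off; print(sign_off())"
```

```text
clock: 23.18
position: [0.5551, -0.0983, 0.2355]
ee_rot: [-1.984, -2.423, 0.01]
force: [-0.1, 1.0, -0.1]
width: 0.955
gripper_force: 0.0
the job is handed in; nothing more can be done
None
```

I handed the job in at about 23 s, and no verdict came back: the final images show the keeper in its low notch and the cap upright about 2 mm from the saucer's centre, but the cap's turn on the neck (about 60° or more) I judged only from finger angle and grip width.

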